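Feed a specimen cup down the chute to the escapement stop

ROBOT

A 6-joint arm with a two-finger parallel gripper is mounted at the origin on the work surface. World frame = base frame: x ahead of the robot, y to its left, z up, the work surface at z = 0. Lengths are in m, angles in rad, forces in N, time in s.
With the tool pointing down it reaches from about 0.35 to 0.775 m from the base axis. Payload 5.5 kg.
Tool frame: the origin (TCP) lies midway between the tips of the shut fingers; the grasp point (between the pads) lies 19 mm behind it; z points along the fingers, y is the direction in which the jaws open and shut (so a half turn about z gives the same grasp; the last joint's range is limited). The gripper opens to 85 mm and grips with 20 to 120 N. Pads are 22 mm wide; open, the fingers measure 114 mm over their backs; the gripper's body (76 mm by 85 mm) begins 54 mm behind the grasp point. The pads swing forward as they close: fully open they stand 13 mm farther back than shut.
Start: joints at [1.008, 0.313, 0.046, 1.304, 0, 1.431], TCP at [0.236, 0.524, 0.231] pointing down, gripper open.
Joint ranges: [-2.76, 2.76], [-0.86, 1.69], [-1.03, 1.26], [-2.2, 2.34], [-1.47, 1.5], [-3.14, 3.14]. Speed limits (rad/s): [2.57, 2.57, 3.14, 3.14, 3.14, 3.14].

INTERFACE

Orientations are given as a unit quaternion [x, y, z, w].
In Python, from bench import move_pose, move_straight, set_joints, gripper_open, grasp, sleep, inverse_kinematics, camera, camera_model, PlanningError, close_job, get_clock, get_qpos, get_joint_vel, get_tau, get_tcp_pos, get_orientation, get_ft_force, get_torque, get_opening gives the robot as it stands. Calls block until the motion is done:
- move_pose(position, orientation): joint-space move of the TCP to a pose.
- move_straight(position, ori=None, v=0.15, until_force=None): straight line of the TCP; ori=None keeps the orientation; v is the mean speed in m/s. With until_force (N) it stops when the force on the tool has changed by that much, and returns True; else False.
- set_joints(angles): joint-space move.
- gripper_open() and grasp(strength=None): open the fingers fully, or close them until they stop; strength is the grip in N (None keeps the last).
- sleep(seconds).
- inverse_kinematics(position, orientation): joint angles nearest the present ones, or None.
- camera(name): name is "side" or "top"; returns the picture (480x640x3 uint8, blue, green, red); there is no depth.
- camera_model(name): a dict with "vertical_fov" (degrees; the focal length in pixels is half the picture's height over the tangent of half this angle, whatever the lens; pixels are square), "cx", "cy" (the principal point, pixels), "distortion" ([k1, k2, p1, p2, k3] as OpenCV has them; the pictures are not rectified), "pose" (4x4, takes a point from camera to world coordinates). Camera axes: x right, y up, looking along -z (the intrinsics and any distortion apply to the point x, -y, -z); pixel columns grow to the right and rows downward; lengths in m; the calibration is good to about 2 mm. A picture is of the moment at which its call begins. camera_model takes no time and is no camera call.
A pose or a line that the arm cannot do raises PlanningError and nothing moves.
- close_job(): hands the job in, once; it reports no verdict.
Readings, each from a call of its own:
- get_clock(): time.
- get_qpos(): joint angles.
- get_joint_vel(): joint speeds.
- get_tau(): joint torques, N m.
- get_tcp_pos(): TCP position.
- get_orientation(): TCP orientation.
- get_ft_force(): force on the tool from outside, world axes, zero at the start.
- get_torque(): the same for the moment, N m.
- get_opening(): opening from 0.0 (shut) to 1.0 (fully open).
Only numpy, scipy, OpenCV 4.12 (cv2) and the standard library are available. Lean on these libraries where they do the work, as an engineer would, in place of code of your own. Each camera call takes 0.05 s, during which the arm holds its last target.

TASK

Take the tall flanged specimen cup from the tray and, keeping it upright, stand it in the open upper end of the feeder chute. Slide it down the chute under the keeper lips, past the spring plunger you will feel on the way, until it rests fully home against the sprung stop blade; press gently, the blade must give a little but never be forced right back. Let go, and leave the other things around undisturbed.

Things in the scene. Friction and masses are not known exactly. Their poses are not given: they have to be found in the camera images.
- cup: The specimen cup: steel, round, 45 mm tall, with a foot flange 50 mm in diameter and 6 mm thick and above it a plain body 40 mm in diameter (grip or push this). About 0.18 to 0.35 kg. Stands on the tray. Origin: centre of its underside; z up its axis.
- chute: Sloped chute of the cup feeder, falling 15 degrees, bed x = -45 to 270 mm. Origin: on the bed, middle of the open loading end (125 mm above the table), best place to stand the cup. x runs down the slope, y across, z up square to the bed. Side rails 12 mm high, 62 mm apart as far as x = 25 mm, narrowing to 53 mm at x = 60. The bed grips: the cup does not slide by itself.
- lip_start (a point): Point on the bed's middle line, 58 mm down from the chute's origin (axes as the chute's), where the keeper lips begin. From here down they hook over the cup's flange on both sides: underside 9 mm, top 12 mm above the bed, 44 mm gap for the cup's body, so the cup cannot be put in from above.
- plunger_tip (a point): Nose of a 12 mm ball plunger in the +y rail, hidden under the lip, 148 mm down from the chute's origin and axes as the chute's. On its spring it pokes 4 mm into the flange's path, so the cup feels it while its centre is between 136 and 160 mm down; pushing past it takes 2 to 5 N. That is not the stop: the stop comes after it.
- stop_strip: Fixed slotted strip on the +y rail, axes as the chute's; origin on the bed's middle line 180 mm down from the chute's origin. It carries the escapement unit with the stop, clamped somewhere along it: the cup's centre when it just meets the stop blade is up to 20 mm up or down the slope from here. The unit's box starts 33 mm downhill of that centre, up to 44 mm above the bed.
- lip_end (a point): Middle of the bed at the chute's low end, 270 mm down. 50 to 90 mm uphill of it stands the stop: an upright steel blade 26 mm wide, 14 to 36 mm above the bed, meeting the cup's body. It is sprung along the slope, 2 N per mm from zero, hard end at 6 mm (12 N). Let go, the cup stays pressed on it with about 1 to 3 N. Beyond is a fixed carousel with cups, 83 mm above the table.
- tray: Fixed shallow steel tray, 200 x 120 mm, rim 8 mm high, floor 3 mm thick. Origin: centre of its underside; x along the long side. The cup and the low holder stand about 45 mm either side of its centre along x, in either order.
- holder: Bystander on the tray: low aluminium ring holder, 50 mm in diameter, 12 mm high. Origin: centre of underside. Leave it.
- jar: Bystander on the table: small glass jar, 44 mm in diameter, 55 mm tall. Origin: centre of underside. Leave it.
- bottle: Bystander on the table: amber bottle, 52 mm in diameter, 120 mm tall. Origin: centre of underside. Leave it.
Mind the look-alikes: they are no part of the job. What is shaped like the cup but orange or yellow is not meant.

How it is judged:
On the way, in this order (a step that is already met when the one before it is completed fails the run):
1. the cup stands on the bed in the open upper end of the chute (x of cup in the frame of chute between -0.04 and 0.045 m and y of cup in the frame of chute between -0.01 and 0.01 m and z of cup in the frame of chute between -0.004 and 0.012 m), for 0.1 s.
2. the cup has been slid down under the lips and presses on the stop blade (x of cup in the frame of chute above 0.15 m and contact force between cup and stop_strip above 1 N), for 0.1 s.
At the end, for the whole second after the job is handed in: The cup stands flat on the chute bed (within 0.1 rad, origin within 4 mm of the bed), more than 150 mm down the chute, still and let go, resting against the stop blade with at least 0.4 N. The stop was never pressed with over 10 N; bystanders within 30 mm of where they were (x of cup in the frame of chute above 0.15 m and z of cup in the frame of chute between -0.004 and 0.004 m and angle between the z axis of cup and the z axis of chute, either way round below 0.1 rad and contact force between cup and stop_strip above 0.4 N and linear speed of cup below 0.01 m/s); the robot touches nothing.
It fails at once if the sprung stop pressed with more than 10 N (blade forced back 5 of its 6 mm) (contact force between anything else and stop_strip above 10 N).
It fails at once if the cup tipped more than 40 degrees (angle between cup's own z axis and vertical above 0.7 rad).
It fails at once if low holder, jar or bottle moved more than 30 mm (distance of any of holder, jar, bottle from where it was at the start of the episode above 0.03 m).
It also fails if it takes over 51 s, if anything falls off the work surface, if the arm or the gripper's body presses on something with over 40 N, if the wrist force passes 120 N, or if a joint passes its speed limit or range.

## Working session

There is one attempt and no reset: what is moved stays moved. The work goes in short steps, each a Python script; the robot and the scene stay as the last script left them, time stands still between calls to the robot, and variables do not carry over. Pictures are saved under pics/ and viewed, and the job is handed in when it is done.

```bash
mkdir -p pics; ls
python3 - <<'E'
from bench import *
import cv2
print(get_clock(),get_tcp_pos(),get_orientation(),get_opening())
for n in("side","top"):
    cv2.imwrite(f"pics/{n}0.png",camera(n)); m=camera_model(n); print(n,m)
E
```

```text
pics
0.0 [0.23564691 0.52393726 0.2304027 ] [ 2.09802064e-01  9.77743450e-01 -8.63763408e-04 -3.06803248e-04] 1.0014410286789432
side {'vertical_fov': 48.21412460277893, 'cx': 315.40275299575353, 'cy': 240.10509379855554, 'distortion': array([-0.02187346,  0.        ,  0.        ,  0.        ,  0.        ]), 'pose': array([[ 0.7815899 ,  0.46815828, -0.41224391,  0.18785775],
       [-0.62378713,  0.58380981, -0.51966886, -0.40040857],
       [-0.00261524,  0.66332038,  0.74833097,  0.8147091 ],
       [ 0.        ,  0.        ,  0.        ,  1.        ]])}
top {'vertical_fov': 55.7558994079303, 'cx': 317.70569648584774, 'cy': 244.04061645723348, 'distortion': array([0.00849571, 0.        , 0.        , 0.        , 0.        ]), 'pose': array([[-1.39635894e-02,  9.91937847e-01, -1.25953664e-01,
         4.83198136e-01],
       [-9.99902192e-01, -1.39518567e-02,  9.75350268e-04,
         1.05145665e-01],
       [-7.89800630e-04,  1.25954964e-01,  9.92035646e-01,
         9.25858161e-01],
       [ 0.00000000e+00,  0.00000000e+00,  0.00000000e+00,
         1.00000000e+00]])}
```

View pics/side0.png

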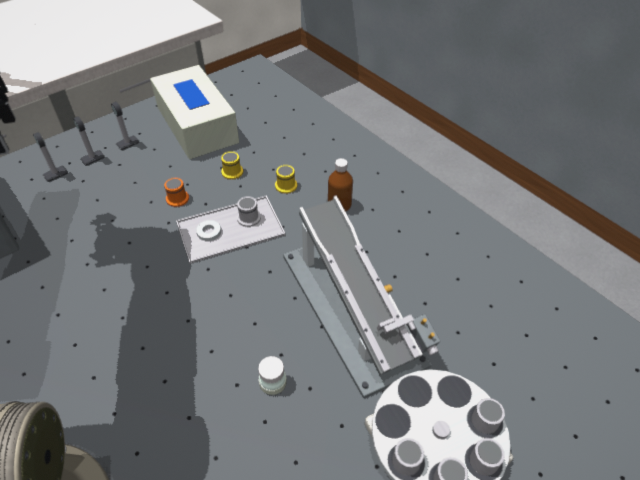

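View pics/top0.png

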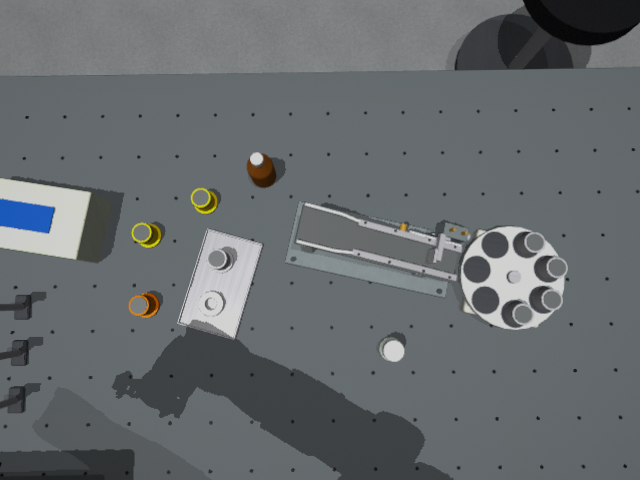

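```bash
cat > h.py <<'E'
import numpy as np, cv2
from bench import *
def ray(n,uv):
    m=camera_model(n); f=240/np.tan(np.radians(m["vertical_fov"])/2)
    K=np.array([[f,0,m["cx"]],[0,f,m["cy"]],[0,0,1.]])
    p=cv2.undistortPoints(np.array([[uv]],float),K,np.array(m["distortion"]))[0,0]
    T=np.array(m["pose"]); return T[:3,3],T[:3,:3]@np.array([p[0],-p[1],-1.])
def onz(n,uv,z):
    o,d=ray(n,uv); return o+d*(z-o[2])/d[2]
def tri(uvs,uvt):
    a,d=ray("side",uvs); b,e=ray("top",uvt)
    s=np.linalg.lstsq(np.c_[d,-e],b-a,rcond=None)[0]
    p,q=a+d*s[0],b+e*s[1]; return (p+q)/2,np.linalg.norm(p-q)
def proj(n,P):
    m=camera_model(n); f=240/np.tan(np.radians(m["vertical_fov"])/2)
    K=np.array([[f,0,m["cx"]],[0,f,m["cy"]],[0,0,1.]])
    T=np.array(m["pose"]); c=(np.atleast_2d(P)-T[:3,3])@T[:3,:3]; c=c*[1,-1,-1]
    return cv2.projectPoints(c,np.zeros(3),np.zeros(3),K,np.array(m["distortion"]))[0][:,0]
E
python3 - <<'E'
import cv2
s=cv2.imread("pics/side0.png");t=cv2.imread("pics/top0.png")
def crop(i,x,y,w,h,k,n): cv2.imwrite(n,cv2.resize(i[y:y+h,x:x+w],None,fx=k,fy=k,interpolation=cv2.INTER_CUBIC))
crop(t,280,190,200,120,4,"pics/t_chute.png")
crop(s,270,180,180,200,3,"pics/s_chute.png")
crop(t,170,220,110,120,5,"pics/t_tray.png")
crop(s,170,180,130,90,5,"pics/s_tray.png")
E
```

```text
(no output)
```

View pics/t_chute.png

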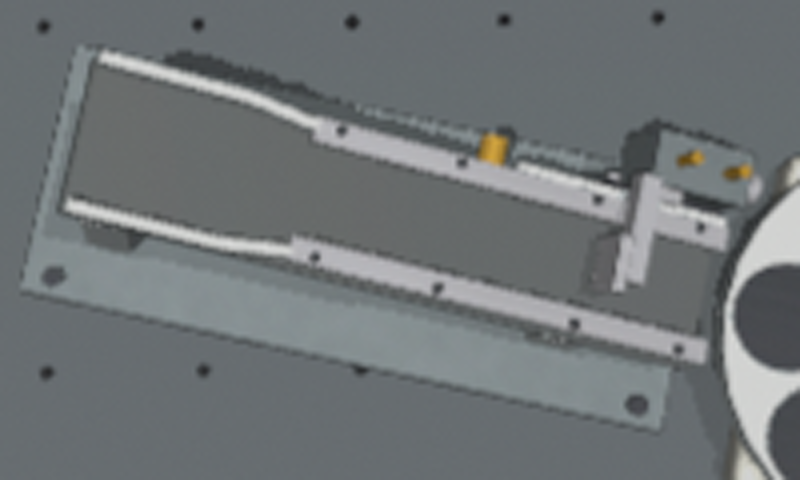

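View pics/s_chute.png

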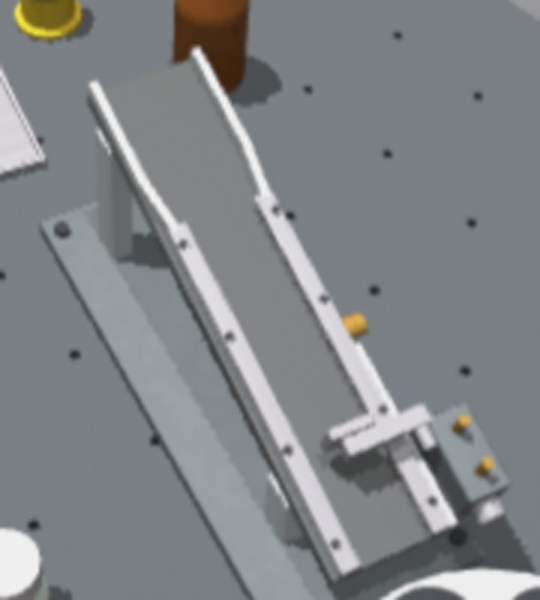

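View pics/t_tray.png

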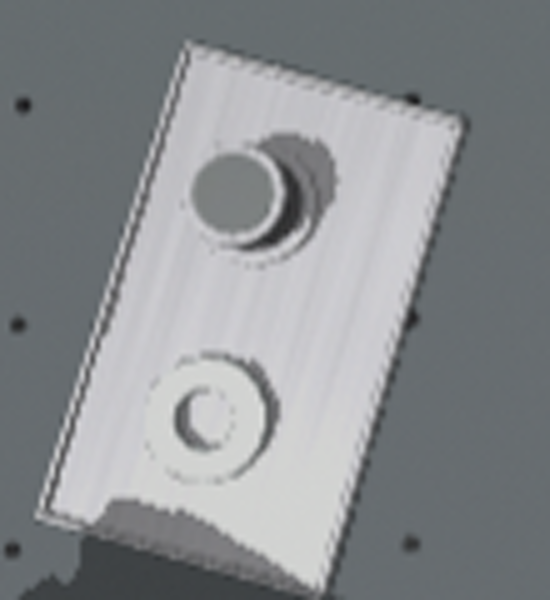

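View pics/s_tray.png

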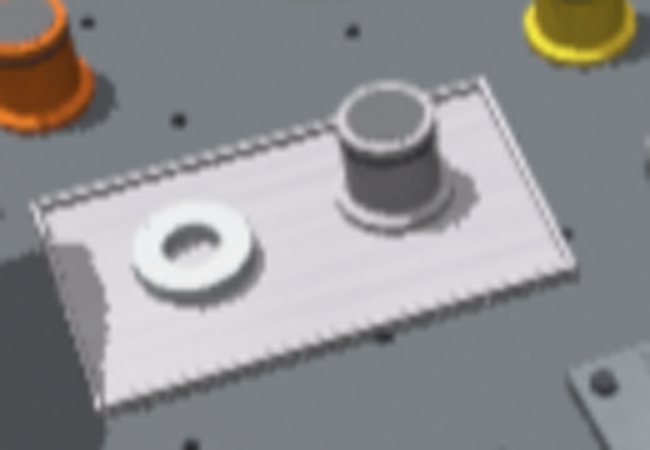

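Run:
```python
from h import *
np.set_printoptions(precision=4,suppress=True)
T=lambda x,y:(280+(x+.5)/4-.5,190+(y+.5)/4-.5)
S=lambda x,y:(270+(x+.5)/3-.5,180+(y+.5)/3-.5)
s,c=np.sin(np.radians(15)),np.cos(np.radians(15))
zz=lambda x,h:.125-x*s+h*c
pts=dict(uL=((102,64),(200,54),-.045),uR=((68,200),(97,88),-.045),lL=((315,140),(262,210),.058),lR=((293,238),(185,228),.058),eL=((722,248),(432,533),.27),eR=((708,335),(358,563),.27))
P={}
for k,(t,sd,x) in pts.items():
    a=onz("top",T(*t),zz(x,.012)); b=onz("side",S(*sd),zz(x,.012)); q,e=tri(S(*sd),T(*t))
    print(k,zz(x,.012),a,b,q,e); P[k]=(a,b)
for i in(0,1):
    m={k:(P[k+"L"][i]+P[k+"R"][i])/2 for k in"ule"}; w={k:np.linalg.norm(P[k+"L"][i]-P[k+"R"][i]) for k in"ule"}
    d=m["e"]-m["u"]; print("mid",m,"gaps",w,"len",np.linalg.norm(d),"yaw",np.degrees(np.arctan2(d[1],d[0])), np.degrees(np.arctan2(-d[2],np.hypot(*d[:2]))))
print("cup rim",onz("top",(170+238/5,220+194/5),.048),onz("side",(170+385/5,180+115/5),.048),tri((170+385/5,180+115/5),(170+238/5,220+194/5)))
```

```text
uL 0.14823796694508226 [0.6499 0.1254 0.1482] [0.6473 0.1182 0.1482] [0.6524 0.1252 0.1397] 0.0017041063199006454
uR 0.14823796694508226 [0.5901 0.1407 0.1482] [0.5821 0.134  0.1482] [0.5902 0.1421 0.1372] 0.0034002665936299307
lL 0.12157960529952261 [0.6194 0.0308 0.1216] [0.6113 0.0197 0.1216] [0.6218 0.0295 0.1051] 0.0009293508653601313
lR 0.12157960529952261 [0.5753 0.0417 0.1216] [0.5688 0.0368 0.1216] [0.5751 0.0418 0.1126] 0.0029321786919612263
eL 0.06670996773778821 [ 0.5739 -0.1665  0.0667] [ 0.567  -0.1684  0.0667] [ 0.5727 -0.1672  0.0598] 0.004634489810264224
eR 0.06670996773778821 [ 0.5327 -0.1576  0.0667] [ 0.525  -0.1568  0.0667] [ 0.53   -0.1569  0.0625] 0.006858424244964025
mid {'u': array([0.62  , 0.1331, 0.1482]), 'l': array([0.5974, 0.0363, 0.1216]), 'e': array([ 0.5533, -0.162 ,  0.0667])} gaps {'u': np.float64(0.061654569610610346), 'l': np.float64(0.04548561190211682), 'e': np.float64(0.0421916632516624)} len 0.31334897448550525 yaw -102.73672892435079 15.080906405221837
mid {'u': array([0.6147, 0.1261, 0.1482]), 'l': array([0.59  , 0.0283, 0.1216]), 'e': array([ 0.546 , -0.1626,  0.0667])} gaps {'u': np.float64(0.06712870876593362), 'l': np.float64(0.04582783181782147), 'e': np.float64(0.04363296919453088)} len 0.30770799409231026 yaw -103.3946671729511 15.36412976191408
cup rim [0.5685 0.2991 0.048 ] [0.5645 0.2981 0.048 ] (array([0.5676, 0.3006, 0.0444]), np.float64(0.0029900062085803014))
```

```bash
cat >> h.py <<'E'
def chute(o,yaw):
    s,c=np.sin(np.radians(15)),np.cos(np.radians(15)); y=np.radians(yaw)
    x=np.array([np.cos(y)*c,np.sin(y)*c,-s]); yy=np.array([-np.sin(y),np.cos(y),0]); z=np.cross(x,yy)
    return np.array(o),np.c_[x,yy,z]
E
cat > ov.py <<'E'
from h import *
import sys
def ov(o,yaw,tag,src="0"):
    O,R=chute(o,yaw)
    for n,(x,y,w,h) in dict(top=(280,190,190,120),side=(290,190,160,190)).items():
        k=4 if n=="top" else 3
        im=cv2.imread(f"pics/{n}{src}.png"); im=cv2.resize(im[y:y+h,x:x+w],None,fx=k,fy=k,interpolation=cv2.INTER_CUBIC)
        for L in([(-.045,.031,.012),(.025,.031,.012)],[(-.045,-.031,.012),(.025,-.031,.012)],[(.058,.022,.012),(.27,.022,.012)],[(.058,-.022,.012),(.27,-.022,.012)],[(-.045,-.031,0),(-.045,.031,0)],[(.27,-.022,0.012),(.27,.022,0.012)],[(.058,-.022,0.012),(.058,.022,0.012)]):
            q=((proj(n,np.array(L)@R.T+O)-[x,y]+.5)*k-.5).round().astype(int)
            cv2.line(im,tuple(map(int,q[0])),tuple(map(int,q[1])),(0,255,0),1)
        cv2.imwrite(f"pics/ov_{n}_{tag}.png",im)
E
python3 - <<'E'
from ov import *
m=np.array([.62,.1331,.1482]); O,R=chute(m,-102.74)
o=m+R@np.array([.045,0,-.012]); print(o)
ov(o,-102.74,"a")
# tray corners
for t,s in(((188,42),(485,80)),((466,118),(575,268)),((40,515),(35,205)),((322,597),(100,410))):
    tt=(170+t[0]/5,220+t[1]/5);ss=(170+s[0]/5,180+s[1]/5)
    print(onz("top",tt,.008),onz("side",ss,.008),tri(ss,tt))
E
```

```text
[0.61109934 0.09373282 0.12496203]
[0.63518413 0.32922172 0.008     ] [0.63009915 0.32542782 0.008     ] (array([6.35376292e-01, 3.31707680e-01, 3.50944130e-04]), np.float64(0.002479032357116312))
[0.602203   0.21538261 0.008     ] [0.59507776 0.21226271 0.008     ] (array([ 6.01303016e-01,  2.17520969e-01, -3.24832051e-04]), np.float64(0.004560744987974311))
[0.44498916 0.38494889 0.008     ] [0.44074613 0.381463   0.008     ] (array([0.44379212, 0.38763021, 0.00095921]), np.float64(0.0020654479309023467))
[0.41124378 0.2722766  0.008     ] [0.40664467 0.26783213 0.008     ] (array([ 0.40973749,  0.27429837, -0.00049409]), np.float64(0.0019075193230024441))
```

View pics/ov_top_a.png

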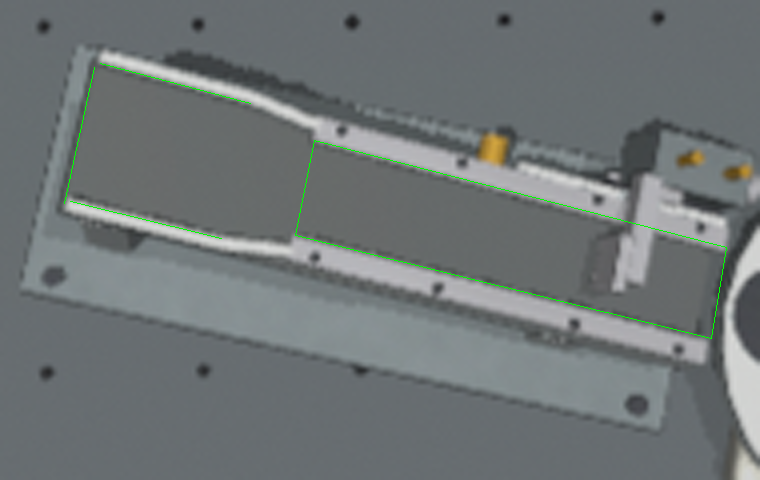

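View pics/ov_side_a.png

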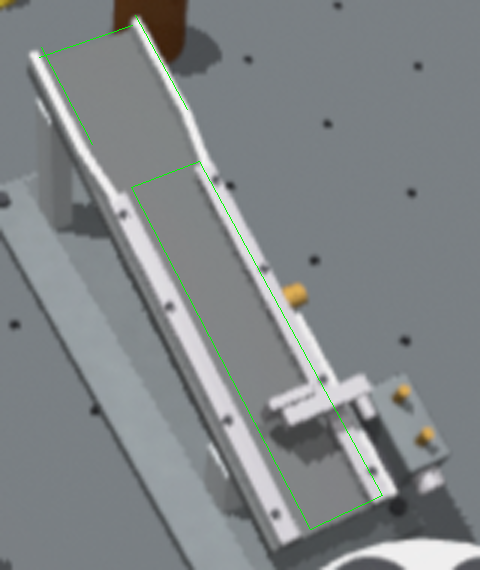

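Candidates (side / top pixel): the grey cup on the tray (247,210)/(219,259), an orange look-alike (176,191)/(143,305), yellow ones (232,164)/(146,235) and (286,178)/(204,201), grey cups in the carousel, and the low white ring (208,230)/(211,303). The crops show a grey steel flanged cup on the tray, so that is the one. The two views disagree by about 5 mm in position, so I take the mean and will re-check with the cup held over the chute.

```bash
cat >> h.py <<'E'
from scipy.spatial.transform import Rotation as Ro
def quat(yaw,tilt):
    # tool z = -(normal tilted downhill by tilt deg), tool y along chute y (sign s)
    t=np.radians(tilt); y=np.radians(yaw)
    h=np.array([np.cos(y),np.sin(y),0]); yy=np.array([-np.sin(y),np.cos(y),0])
    z=-(np.cos(t)*np.array([0,0,1])+np.sin(t)*h)
    out=[]
    for s in(1,-1):
        out.append(Ro.from_matrix(np.c_[np.cross(s*yy,z),s*yy,z]).as_quat())
    return out
E
python3 - <<'E'
from h import *
np.set_printoptions(precision=3,suppress=True)
o=np.array([.6111,.0937,.125])-[.003,.002,0]; yaw=-102.9
O,R=chute(o,yaw)
for s in(0,1):
    print(s,"cup",inverse_kinematics([.5665,.2986,.018],quat(yaw,0)[s]),inverse_kinematics([.5665,.2986,.15],quat(yaw,0)[s]))
    for x in(0,.05,.1,.15,.17):
      for h in(.015,.1):
        print(x,h,inverse_kinematics(O+R@[x,0,h],quat(yaw,15)[s]))
E
```

```text
0 cup [ 0.36   0.57  -0.1    0.9    0.     2.156] [0.36  0.472 0.081 1.18  0.    2.156]
0 0.015 [-0.115  0.382 -0.11   1.049  0.26   1.684]
0 0.1 [-0.153  0.334  0.026  1.244  0.261  1.645]
0.05 0.015 [-0.199  0.379 -0.148  1.037  0.262  1.598]
0.05 0.1 [-0.237  0.329 -0.013  1.232  0.262  1.559]
0.1 0.015 [-0.283  0.384 -0.175  1.028  0.261  1.511]
0.1 0.1 [-0.322  0.332 -0.04   1.224  0.261  1.471]
0.15 0.015 [-0.368  0.396 -0.19   1.022  0.259  1.423]
0.15 0.1 [-0.406  0.344 -0.055  1.219  0.257  1.384]
0.17 0.015 [-0.401  0.404 -0.193  1.021  0.258  1.388]
0.17 0.1 [-0.439  0.351 -0.058  1.218  0.256  1.349]
1 cup [ 0.36   0.57  -0.1    0.9    0.    -0.986] [ 0.36   0.472  0.081  1.18   0.    -0.986]
0 0.015 [-0.115  0.382 -0.11   1.049  0.26  -1.457]
0 0.1 [-0.153  0.334  0.026  1.244  0.261 -1.496]
0.05 0.015 [-0.199  0.379 -0.148  1.037  0.262 -1.543]
0.05 0.1 [-0.237  0.329 -0.013  1.232  0.262 -1.583]
0.1 0.015 [-0.283  0.384 -0.175  1.028  0.261 -1.631]
0.1 0.1 [-0.322  0.332 -0.04   1.224  0.261 -1.671]
0.15 0.015 [-0.368  0.396 -0.19   1.022  0.259 -1.718]
0.15 0.1 [-0.406  0.344 -0.055  1.219  0.257 -1.758]
0.17 0.015 [-0.401  0.404 -0.193  1.021  0.258 -1.753]
0.17 0.1 [-0.439  0.351 -0.058  1.218  0.256 -1.792]
```

Run:
```python
from h import *
q=quat(-102.9,0)[0]
move_pose([.5665,.2986,.13],q)
for n in("side","top"): cv2.imwrite(f"pics/{n}1.png",camera(n))
print(get_clock(),get_tcp_pos(),get_ft_force())
a=cv2.imread("pics/side1.png")[110:260,150:350];b=cv2.imread("pics/top1.png")[180:330,120:320]
cv2.imwrite("pics/pre.png",np.vstack([cv2.resize(a,None,fx=2,fy=2),cv2.resize(b,None,fx=2,fy=2)]))
```

```text
1.725 [0.56586861 0.29991997 0.1305753 ] [ 0.19772056  0.33079043 -0.30884958]
```

View pics/pre.png

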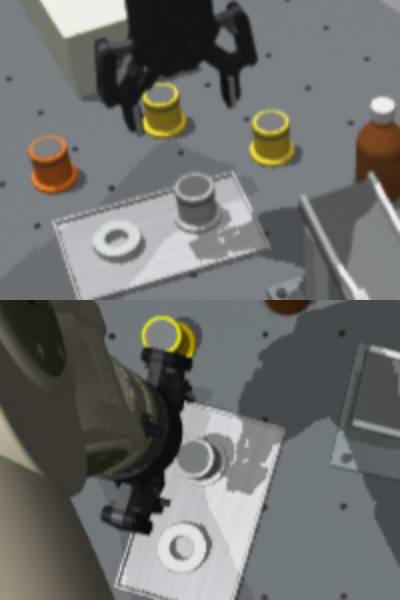

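Run:
```python
from h import *
np.set_printoptions(precision=1,suppress=True)
R=Ro.from_quat(get_orientation()).as_matrix();p=get_tcp_pos();print(p)
# fully open tip centres ~ y +-0.05, 13mm back
for n,off in(("side",(150,110)),("top",(120,180))):
    P=[p+R@np.array(v) for v in((0,0,0),(0,.0425,-.013),(0,-.0425,-.013),(0,.057,-.013),(0,-.057,-.013))]
    print(n,(proj(n,np.array(P))-off)*2+[0,300 if n=="top" else 0])
```

```text
[0.6 0.3 0.1]
side [[185.8 123. ]
 [225.7 100. ]
 [142.  125.7]
 [239.6  95.7]
 [127.3 130.3]]
top [[173.6 451.8]
 [181.5 402.9]
 [158.2 498.4]
 [185.4 386.8]
 [154.1 515. ]]
```

Run:
```python
from h import *
np.set_printoptions(precision=4,suppress=True)
q=quat(-102.9,0)[0]
print(move_straight([.5665,.2986,.018],q,v=.1,until_force=8),get_tcp_pos(),get_ft_force())
grasp(40); print(get_opening(),get_ft_force(),get_clock())
move_straight([.5665,.2986,.22],q,v=.15); print(get_tcp_pos(),get_ft_force(),get_opening())
O,R=chute(np.array([.6111,.0937,.125])-[.003,.002,0],-102.9)
move_pose(O+R@[0,0,.06],quat(-102.9,15)[0])
sleep(.2)
for n in("side","top"): cv2.imwrite(f"pics/{n}2.png",camera(n))
print(get_clock(),get_tcp_pos(),O+R@[0,0,.06],get_ft_force(),get_opening())
a=cv2.imread("pics/side2.png")[120:320,240:440];b=cv2.imread("pics/top2.png")[160:300,270:470]
cv2.imwrite("pics/hold_s.png",cv2.resize(a,None,fx=3,fy=3,interpolation=2))
cv2.imwrite("pics/hold_t.png",cv2.resize(b,None,fx=4,fy=4,interpolation=2))
```

```text
False [0.5671 0.2988 0.0188] [-0.3233  0.0085  0.601 ]
0.45560988368358396 [ 1.2516 -0.9549  3.2977] 3.4833
[0.5659 0.2984 0.2188] [ 0.2147 -0.3473 -3.3485] 0.4596610747527989
6.2083 [0.6047 0.0781 0.1832] [0.6046 0.0766 0.183 ] [-0.7988  0.3641 -2.7797] 0.4544293781549469
```

View pics/hold_s.png

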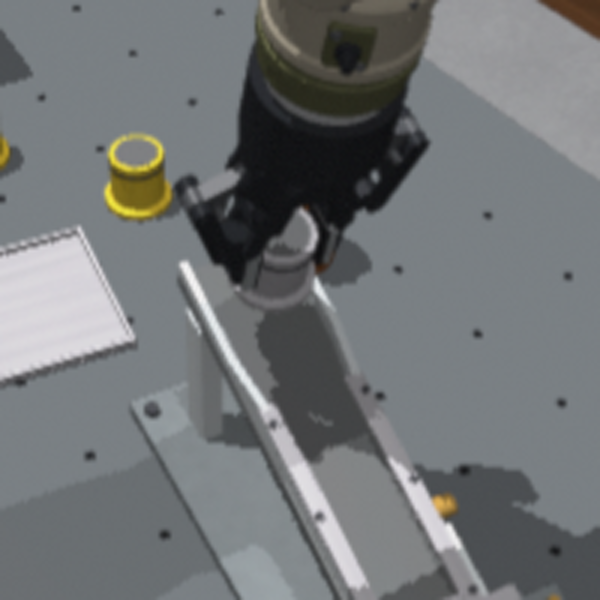

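View pics/hold_t.png

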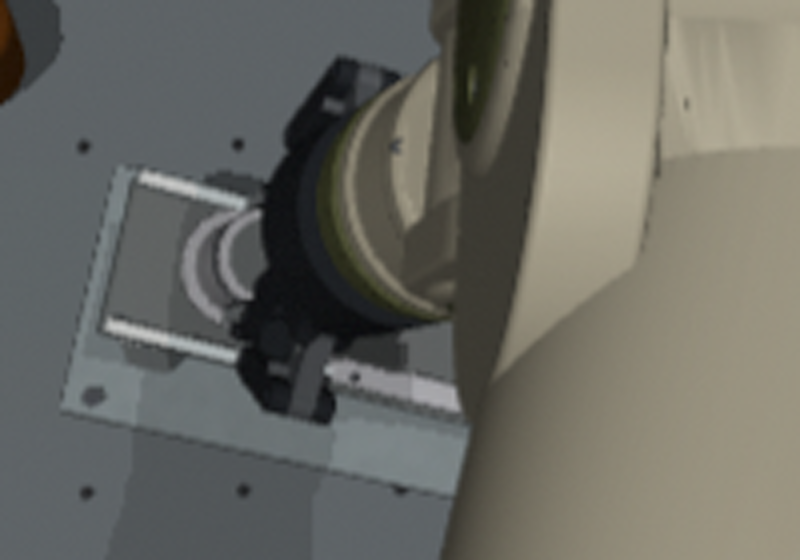

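Run:
```python
from h import *
np.set_printoptions(precision=1,suppress=True)
p=get_tcp_pos();A=Ro.from_quat(get_orientation()).as_matrix()
print(get_tcp_pos())
th=np.linspace(0,2*np.pi,60)
for n,(x,y,w,h,k) in dict(top=(270,160,200,140,4),side=(240,120,200,200,3)).items():
    im=cv2.imread(f"pics/{n}2.png")[y:y+h,x:x+w]; im=cv2.resize(im,None,fx=k,fy=k,interpolation=2)
    for r,hh in((.025,0.015-.006),(.02,.015-.045)):
        P=p+np.c_[r*np.cos(th),r*np.sin(th),0*th+hh]@A.T
        q=((proj(n,P)-[x,y]+.5)*k-.5).round().astype(int)
        cv2.polylines(im,[q.reshape(-1,1,2).astype(np.int32)],True,(0,255,0),1)
    cv2.imwrite(f"pics/hv_{n}.png",im)
```

```text
[0.6 0.1 0.2]
```

View pics/hv_top.png

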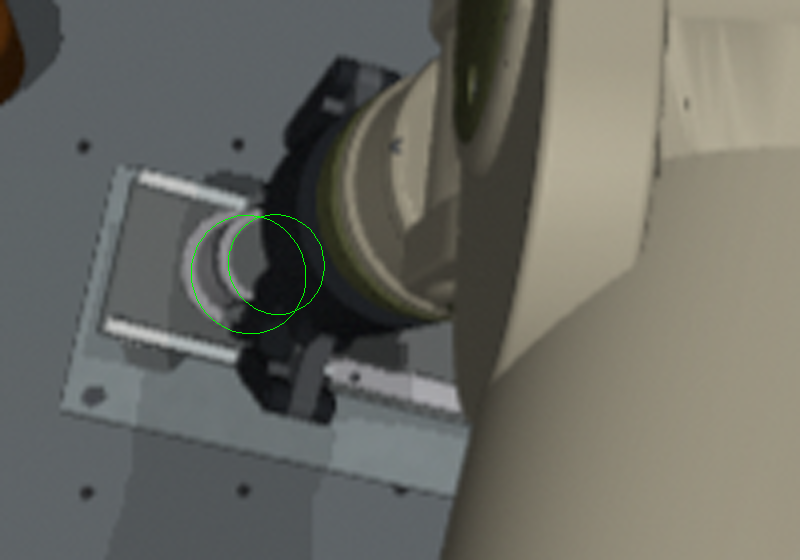

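View pics/hv_side.png

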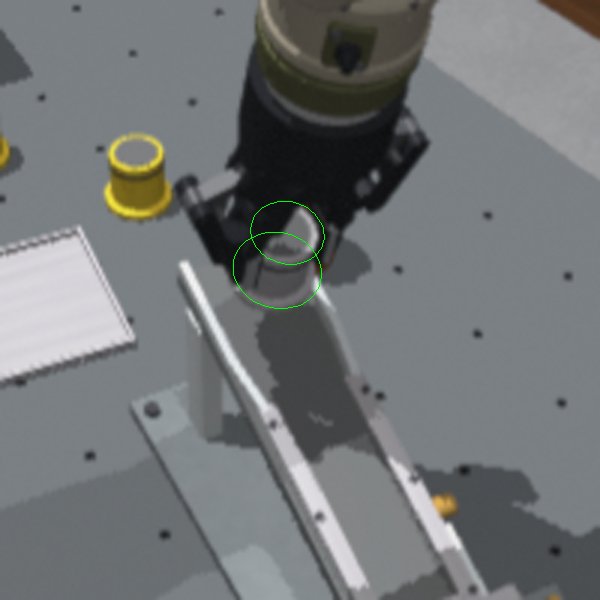

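Run:
```python
from h import *
np.set_printoptions(precision=4,suppress=True)
yaw=-102.9; O,R=chute([.6077,.0910,.125],yaw); q=quat(yaw,15)[0]
loc=lambda: R.T@(get_tcp_pos()-O)
move_straight(O+R@[0,0,.03],q,v=.1); sleep(.1); print(loc(),get_ft_force())
hit=move_straight(O+R@[0,0,.011],q,v=.02,until_force=3)
print(hit,loc(),R.T@get_ft_force()); sleep(.2); print(R.T@get_ft_force(),get_clock())
for n in("side","top"): cv2.imwrite(f"pics/{n}3.png",camera(n))
a=cv2.imread("pics/side3.png")[180:330,270:420]; cv2.imwrite("pics/pl_s.png",cv2.resize(a,None,fx=4,fy=4,interpolation=2))
a=cv2.imread("pics/top3.png")[180:290,270:400]; cv2.imwrite("pics/pl_t.png",cv2.resize(a,None,fx=5,fy=5,interpolation=2))
```

```text
[-0.0002  0.0004  0.0306] [ 0.2307  0.2056 -1.9463]
True [ 0.0001 -0.0002  0.0145] [-0.0823 -0.5081  5.3384]
[-0.3163 -1.1892  5.8461] 7.6917
```

View pics/pl_s.png

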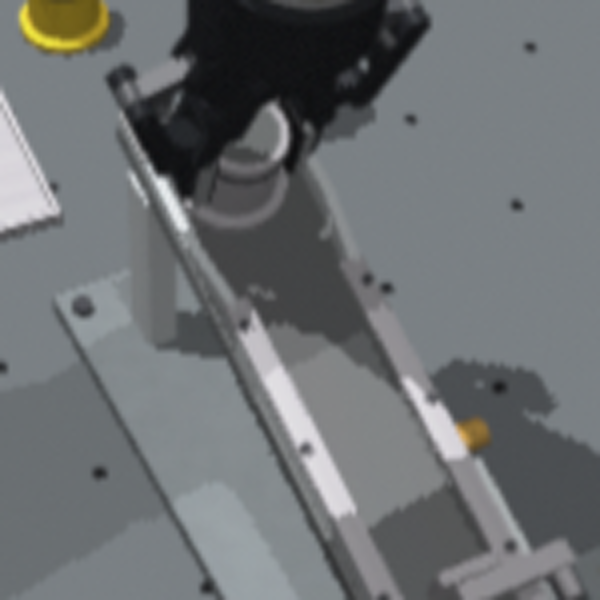

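View pics/pl_t.png

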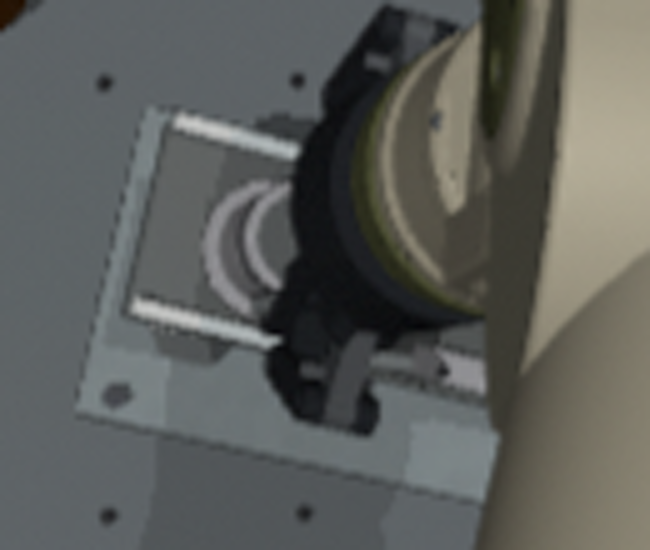

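Run:
```python
from h import *
np.set_printoptions(precision=4,suppress=True)
yaw=-102.9; O,R=chute([.6077,.0910,.125],yaw); q=quat(yaw,15)[0]
gripper_open(); sleep(.2)
print(R.T@get_ft_force(),get_opening())
move_straight(O+R@[0,0,.085],q,v=.15)
move_straight(O+R@[-.055,.0015,.085],q,v=.15)
grasp(20); sleep(.1)
for n in("side","top"): cv2.imwrite(f"pics/{n}4.png",camera(n))
print(get_opening(),get_clock(),R.T@get_ft_force())
a=cv2.imread("pics/side4.png")[150:330,270:450]; cv2.imwrite("pics/re_s.png",cv2.resize(a,None,fx=3,fy=3,interpolation=2))
```

```text
[ 0.5326 -0.4665  0.1945] 0.9991050723961978
0.0011060602630538784 10.6333 [-0.3648  0.6656 -0.3823]
```

View pics/re_s.png

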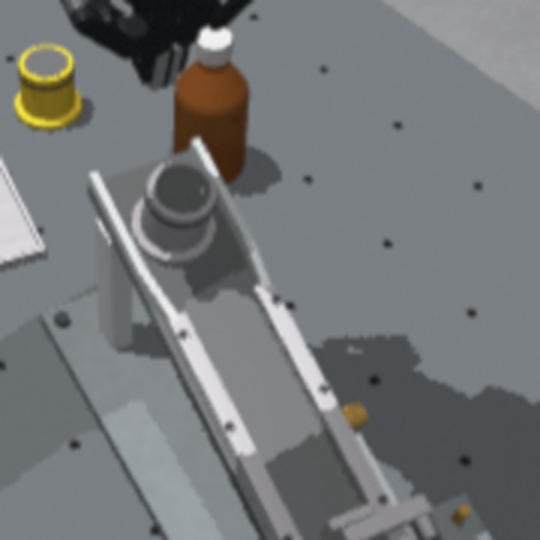

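Run:
```python
from h import *
np.set_printoptions(precision=4,suppress=True)
yaw=-102.9; O,R=chute([.6077,.0910,.125],yaw); q=quat(yaw,15)[0]
b=onz("top",(257.5,158.5),.12)-[.003,.003,0]; print("bottle",b,"chute frame",R.T@(b-O))
# cup check
t=onz("top",(0,0),0)
loc=lambda: R.T@(get_tcp_pos()-O)
if (R.T@(b-O))[1]>.11 or True:
    print(move_straight(O+R@[-.055,.0015,.017],q,v=.1,until_force=5),loc(),R.T@get_ft_force(),get_clock())
```

```text
bottle [0.7422 0.2095 0.12  ] chute frame [-0.1393  0.1046 -0.0425]
False [-0.0552  0.0019  0.0175] [-0.0877  0.9778 -0.0244] 11.4667
```

Run:
```python
from h import *
np.set_printoptions(precision=4,suppress=True)
yaw=-102.9; O,R=chute([.6077,.0910,.125],yaw); q=quat(yaw,15)[0]
loc=lambda: R.T@(get_tcp_pos()-O)
def onbed(n,uv,h,bias):
    a,d=ray(n,uv); a=R.T@(a-bias-O); d=R.T@d; return a+d*(h-a[2])/d[2]
T=lambda x,y:(280+(x+.5)/4-.5,190+(y+.5)/4-.5)
S=lambda x,y:(270+(x+.5)/3-.5,180+(y+.5)/3-.5)
B=np.array([.0025,.003,0]);Z=np.zeros(3)
print("box edge",onbed("top",T(655,125),.044,B),onbed("top",T(655,175),.044,B))
print("blade up face",onbed("top",T(628,235),.036,B),onbed("top",T(615,290),.036,B),onbed("side",S(330,432),.036,Z))
print("lip end",onbed("top",T(708,335),.012,B),onbed("top",T(722,248),.012,B))
for x in(-.035,-.02,0.,.03,.06,.085):
    h=move_straight(O+R@[x,.0015,.0165],q,v=.04,until_force=7)
    print(x,h,loc(),R.T@get_ft_force(),round(get_clock(),2))
    if h: break
for n in("side","top"): cv2.imwrite(f"pics/{n}5.png",camera(n))
a=cv2.imread("pics/side5.png")[180:380,270:450]; cv2.imwrite("pics/p5_s.png",cv2.resize(a,None,fx=3,fy=3,interpolation=2))
```

```text
box edge [0.2047 0.0634 0.044 ] [0.2092 0.0411 0.044 ]
blade up face [0.2056 0.0128 0.036 ] [ 0.2042 -0.0132  0.036 ] [ 0.2036 -0.0146  0.036 ]
lip end [ 0.2685 -0.0194  0.012 ] [0.2678 0.0227 0.012 ]
-0.035 False [-0.0347  0.0016  0.0166] [-0.1043 -0.4205 -0.7314] 12.12
-0.02 False [-0.0195  0.0014  0.0164] [-0.4093  0.7529 -0.2109] 12.64
0.0 False [0.0004 0.0015 0.0165] [-0.5699 -0.08    0.6489] 13.29
0.03 False [0.0303 0.0015 0.0165] [0.3919 0.2068 0.0177] 14.19
0.06 False [0.0602 0.0015 0.0165] [-0.2994 -0.2472  0.0473] 15.09
0.085 False [0.0854 0.0015 0.0164] [-0.7196  0.0339  0.7701] 15.87
```

View pics/p5_s.png

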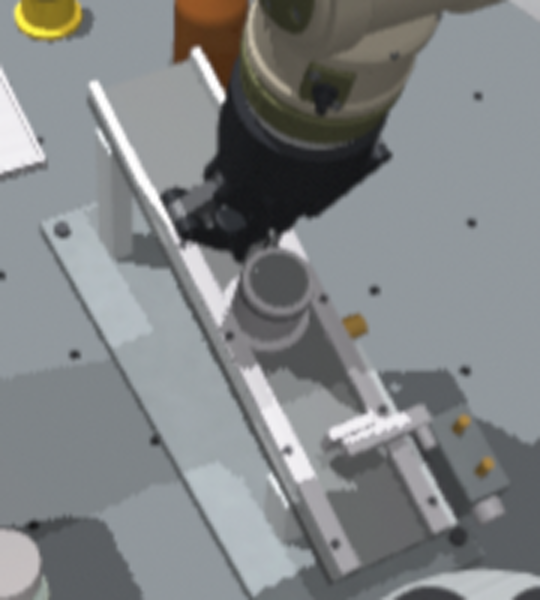

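```bash
cat >> h.py <<'E'
yaw=-102.9; O,R=chute([.6077,.0910,.125],yaw); q=quat(yaw,15)[0]
loc=lambda: R.T@(get_tcp_pos()-O)
def favg(n=6):
    f=[]
    for _ in range(n): f.append(R.T@get_ft_force()); sleep(.02)
    return np.mean(f,0)
E
python3 - <<'E'
from h import *
np.set_printoptions(precision=4,suppress=True)
print("base",favg())
for x in np.arange(.095,.1331,.003):
    h=move_straight(O+R@[x,.0015,.0165],q,v=.03,until_force=8)
    print(round(x,3),h,loc(),favg(4),round(get_clock(),2))
    if h: break
E
```

```text
base [0.0859 0.2753 0.1728]
0.095 False [0.0954 0.0015 0.0165] [-0.1034 -0.101   0.1405] 16.62
0.098 False [0.0982 0.0015 0.0165] [0.1067 0.2293 0.2187] 16.93
0.101 False [0.1012 0.0015 0.0165] [-0.1336  0.2072  0.0015] 17.25
0.104 False [0.1042 0.0014 0.0165] [-0.4788 -0.0964  0.1731] 17.57
0.107 False [0.107  0.0012 0.0165] [-1.5991 -1.4553  0.5036] 17.88
0.11 False [0.1105 0.0016 0.0164] [-0.5091  0.1065  0.1131] 18.2
0.113 False [0.1133 0.0016 0.0165] [-0.7514 -0.5424  0.4627] 18.52
0.116 False [0.1162 0.0016 0.0165] [-0.3328  0.0969  0.2845] 18.83
0.119 False [0.1194 0.0016 0.0165] [-0.4555  0.0244 -0.0483] 19.15
0.122 False [0.1224 0.0016 0.0165] [ 0.1933  0.2325 -0.0095] 19.47
0.125 False [0.1253 0.0015 0.0165] [0.2057 0.0223 0.068 ] 19.78
0.128 False [0.1283 0.0015 0.0165] [ 0.2883 -0.0267 -0.4044] 20.1
0.131 False [0.1312 0.0015 0.0165] [ 0.1406 -0.0325  0.3437] 20.42
```

Run:
```python
from h import *
np.set_printoptions(precision=4,suppress=True)
b=favg(8)
for x in np.arange(.132,.160,.0008):
    h=move_straight(O+R@[x,.0015,.0165],q,v=.02,until_force=5)
    f=favg(4)-b
    print(round(x,4),h,loc(),f,round(get_clock(),2))
    if h or f[0]<-3.: break
for n in("side","top"): cv2.imwrite(f"pics/{n}6.png",camera(n))
a=cv2.imread("pics/side6.png")[180:380,270:450]; cv2.imwrite("pics/p6_s.png",cv2.resize(a,None,fx=3,fy=3,interpolation=2))
```

```text
0.132 False [0.1319 0.0015 0.0165] [-0.5722  0.2437  0.0786] 20.87
0.1328 False [0.1328 0.0015 0.0165] [-0.7783 -0.5693  0.1156] 21.18
0.1336 False [0.1337 0.0015 0.0165] [-0.9465  0.1276 -0.038 ] 21.5
0.1344 False [0.1345 0.0015 0.0165] [-0.4834  0.199   0.164 ] 21.82
0.1352 False [0.1353 0.0015 0.0165] [-0.8454  0.299   0.5266] 22.13
0.136 False [0.1361 0.0015 0.0165] [-0.9056 -0.2064  0.0308] 22.45
0.1368 False [0.1368 0.0015 0.0165] [-0.9825  0.2962  0.0691] 22.77
0.1376 False [0.1377 0.0015 0.0165] [-0.4917 -0.2276  0.0683] 23.08
0.1384 False [0.1385 0.0015 0.0165] [-0.3646  0.0885  0.2007] 23.4
0.1392 False [0.1393 0.0015 0.0165] [-0.8331 -0.0349 -0.3463] 23.72
0.14 False [0.1401 0.0015 0.0165] [-0.6915  0.0668 -0.4858] 24.03
0.1408 False [0.1409 0.0015 0.0165] [-0.5223  0.4968  0.0508] 24.35
0.1416 False [0.1417 0.0015 0.0165] [-0.5745 -0.1006 -0.1089] 24.67
0.1424 False [0.1425 0.0015 0.0165] [-0.472  -0.1612  0.4636] 24.98
0.1432 False [0.1433 0.0015 0.0165] [-0.3235  0.2352 -0.0507] 25.3
0.144 False [0.1441 0.0015 0.0165] [-0.8029 -0.0515 -0.0751] 25.62
0.1448 False [0.1449 0.0015 0.0165] [-0.5721  0.024  -0.2742] 25.93
0.1456 False [0.1457 0.0015 0.0165] [-0.6692 -0.0768 -0.2594] 26.25
0.1464 False [0.1465 0.0015 0.0165] [-0.9913  0.2524 -0.456 ] 26.57
0.1472 False [0.1473 0.0015 0.0165] [-0.4865 -0.5943 -0.0801] 26.88
0.148 False [0.148  0.0015 0.0165] [-0.9776 -0.0797  0.545 ] 27.2
0.1488 False [0.1489 0.0015 0.0165] [-0.1226 -0.0422  0.0161] 27.52
0.1496 False [0.1495 0.0015 0.0165] [-1.9191  0.2086  0.4281] 27.83
0.1504 False [0.1501 0.0015 0.0165] [-3.786  -0.2544  0.2144] 28.15
```

View pics/p6_s.png

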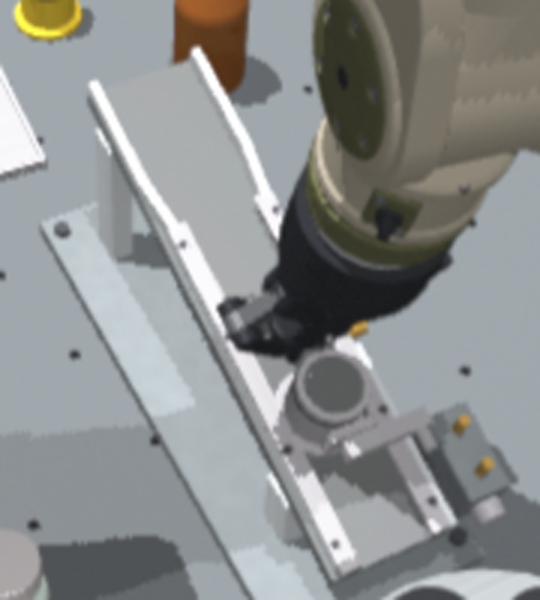

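Run:
```python
from h import *
np.set_printoptions(precision=4,suppress=True)
x0=loc()[0]
for x in (.1510,.1516):
    move_straight(O+R@[x,.0015,.0165],q,v=.01)
    f=favg(8); print(x,loc(),f)
    if f[0]<-4.7: break
x=loc()[0]
move_straight(O+R@[x-.006,.0015,.0165],q,v=.02); sleep(.2); print(favg(6),loc())
move_straight(O+R@[x-.03,.0015,.0165],q,v=.1)
move_straight(O+R@[x-.03,.0015,.13],q,v=.15)
set_joints([1.008,.313,.046,1.304,0,1.431]); sleep(.2)
for n in("side","top"): cv2.imwrite(f"pics/{n}7.png",camera(n))
print(get_clock())
a=cv2.imread("pics/side7.png")[180:380,270:450]; a=cv2.resize(a,(540,600),interpolation=2)
cv2.imwrite("pics/p7_s.png",a)
b=cv2.imread("pics/top7.png")[140:320,180:460]; cv2.imwrite("pics/p7_t.png",cv2.resize(b,None,fx=2.8,fy=2.8,interpolation=2))
```

```text
0.151 [0.1507 0.0015 0.0165] [-5.5139  0.1912  1.3453]
[ 0.245  -0.0507  0.0709] [0.1449 0.0015 0.0165]
33.4
```

View pics/p7_s.png

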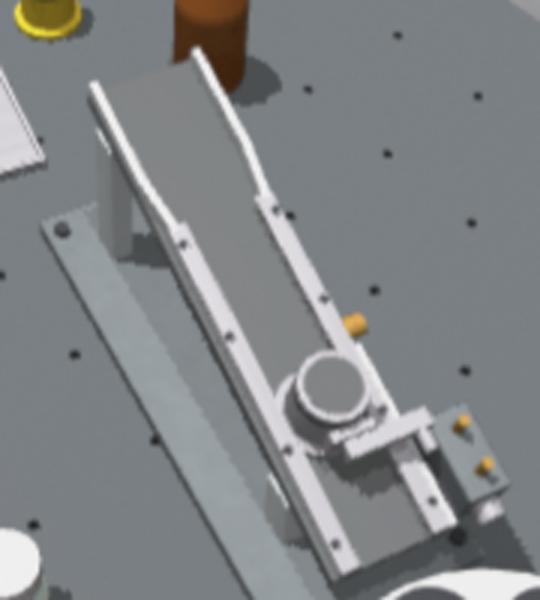

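View pics/p7_t.png

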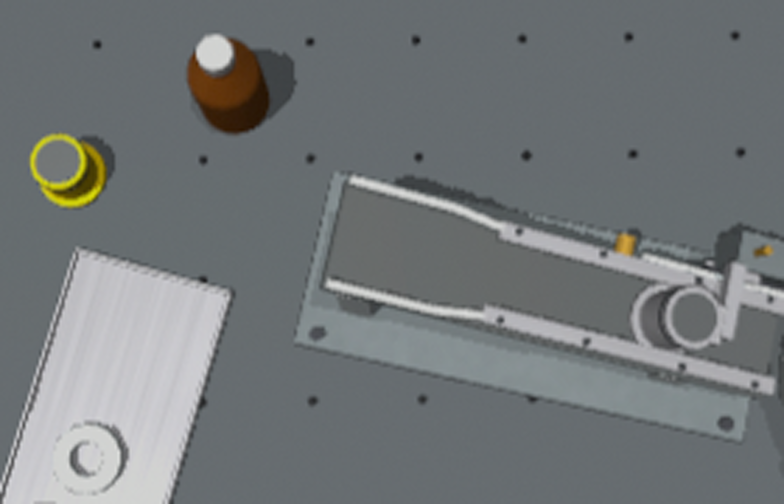

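Run:
```python
from h import *
np.set_printoptions(precision=4,suppress=True)
a,d=ray("top",(180+694/2.8,140+316/2.8)); a=R.T@(a-[.0025,.003,0]-O); d=R.T@d; print(a+d*(.045-a[2])/d[2])
for n in("top","side"):
    D=cv2.absdiff(cv2.imread(f"pics/{n}0.png"),cv2.imread(f"pics/{n}7.png")).max(2)>40
    c,_,st,_=cv2.connectedComponentsWithStats(D.astype(np.uint8)); print(n,[s.tolist() for s in st[1:] if s[4]>20])
close_job()
```

```text
[ 0.1856 -0.0008  0.045 ]
top [[405, 241, 14, 23, 69], [416, 242, 17, 23, 84], [216, 247, 22, 24, 242], [208, 251, 17, 16, 204], [112, 371, 19, 27, 179], [132, 398, 15, 11, 83], [174, 398, 14, 20, 96], [159, 411, 14, 6, 48]]
side [[0, 76, 9, 26, 88], [7, 104, 8, 19, 83], [0, 119, 16, 25, 198], [0, 141, 6, 13, 46], [237, 202, 29, 26, 476], [91, 213, 25, 12, 100], [89, 232, 8, 11, 52], [90, 254, 25, 13, 84], [367, 296, 31, 32, 276], [384, 299, 8, 13, 37], [362, 305, 6, 11, 31], [387, 323, 22, 10, 40]]
the job is handed in; nothing more can be done
```

The job is handed in. The cup stands against the stop blade and let go, but no verdict was reported, so I can only give my own checks.

**What I did:** I gripped the grey flanged cup on the tray and stood it in the open upper end of the chute; the bed was felt at about the expected height. I let go there and pushed the cup down with shut fingers from the uphill side. The plunger was felt as a short rise to about 1.6 N of averaged wrist force. The stop was met about 40 mm further on. I pressed to about 5.5 N at the wrist, roughly 1.5 mm of tool travel past first contact, then backed away and returned to the start pose at about 33 s.

**Last checks:**
- **Position:** the final pictures show the cup under the lips, touching the blade. Its centre is about 186 mm down the chute and under 1 mm off its middle.
- **Settling:** the cup did not visibly move when let go.
- **Bystanders:** comparing first and last pictures, only the cup and the arm's own image and shadow changed. The holder, jar and bottle show no change.

**What disagreed or could not be checked:**
- **Camera views:** they disagreed by about 5 mm. With the cup held in the gripper, the top view read about 3 mm off in each direction, so I corrected for that and relied on contact for the rest.
- **Placing:** the cup went in about 2 mm off centre towards the lower rail, within tolerance.
- **Blade force:** the force left on the blade after letting go was not measured directly.

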